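# Pack the microscope accessory caddy

### The arm

A 7-joint arm with a two-finger parallel gripper is mounted at the origin on a cart in front of the work surface, level with it; the furniture and walls round the work are solid. World frame = base frame: x ahead of the robot, y to its left, z up, the work surface at z = 0. Lengths are in m, angles in rad, forces in N, time in s.
With the tool pointing down it reaches from about 0.425 to 0.925 m from the base axis. Payload 6.8 kg.
Tool frame: the origin (TCP) lies at the very end of the fingers, on their centre line; the grasp point (between the pads) lies bot.grip_point_offset behind it (bot.grip_point_offset is the distance from the TCP to the grasp point, in m); z points along the fingers, y is the line along which they close (so a half turn about z gives the same grasp; the last joint's range is limited). The gripper opens to 85 mm and grips with 20 to 120 N. Pads are 22 mm wide; open, the fingers measure 114 mm over their backs; the gripper's body (76 mm by 85 mm) begins 54 mm behind the grasp point. The pads swing forward as they close: fully open they stand 13 mm farther back than shut.
Start: joints at [1.138, 0.477, 0.022, 1.555, -0.011, 1.109, -0.083], TCP at [0.215, -0.64, 0.231] pointing down, gripper open.
Joint ranges: [-2.96, 2.96], [-0.34, 2.1], [-1.41, 1.46], [0.24, 2.44], [-1.37, 4.51], [0.17, 1.92], [-2.96, 2.96]. Speed limits (rad/s): [2.39, 2.39, 3.14, 3.14, 3.14, 3.14, 3.14].

### API

Orientations are given as a unit quaternion [w, x, y, z].
In Python, from station import bot, imaging gives the robot as it stands. The module is installed in compiled form; this text tells all that it offers.
- The arm moves only by the tool carry_out, never from a script. Its argument "targets" is one flat list of numbers, 5 for each row, row after row: the closure in counts, from 0 (fully open) to 255 (shut), then the shift along the world's x, y, z in mm, then the turn about the world's z in degrees. A call has 1 to 20 rows; each row shifts and turns the commanded pose from where the row before left it; what a row does not reach is not made up. A row lasts 1/10 s, in which the tool goes at most 50 mm and 8.59 degrees, less where a joint would pass 70% of its speed; a pose out of reach is approached as far as the arm can. A call is refused whole if a number of a shift passes 50 or a number of a turn 8.59, either way. A call with a gripper value outside its range is refused whole. The fingers move at their own pace and stop on an object; "newtons" is the grip in N (left out, the last holds). Time passes only in rows, so rows that do not move let the fingers close. It gives the time, the measured TCP pose, the force, the opening and the grip force at its end, in the units of the state.
- bot.get_obs(): the state, without advancing time (a new reading comes with each control period).
- imaging.read_camera(name): name is "scene" or "top" or "wrist"; returns a dict with "frame" (400x640x3 uint8, red, green, blue), "fov_y" (degrees; the focal length in pixels is half the picture's height over the tangent of half this angle, whatever the lens; pixels are square), "cx", "cy" (the principal point, pixels), "pose" (4x4, takes a point from camera to world coordinates); the wrist camera has in their place "tool_from_camera" (4x4, takes a point from camera to tool coordinates, whose origin is the TCP and whose axes are the flange's). Camera axes: x right, y up, looking along -z (the intrinsics and any distortion apply to the point x, -y, -z); pixel columns grow to the right and rows downward; lengths in m; the calibration is good to about 2 mm. A picture is of the moment at which its call begins: read the wrist's pose just before it. There is no depth.
- bot.hand_in(): hands the job in; it is judged then, once.
The state is a dict: "t": time; "q": joint angles; "joint_vel": joint speeds; "joint_torque": joint torques, N m; "eef_pos": TCP position; "tool_rot": TCP orientation; "contact_force": force on the tool from outside, world axes, zero at the start; "torque": the same for the moment, N m; "gripper_width": opening from 0.0 (shut) to 1.0 (fully open); "grasp_force": force on a finger pad.
Only numpy, scipy, OpenCV 4.12 (cv2) and the standard library are available. Lean on these libraries where they do the work, as an engineer would, in place of code of your own. Each camera call takes 0.05 s, during which the arm holds its last target. There are 200 camera calls.

### The job

Pack the accessory caddy for the microscope: set the small square cover-glass box in the square pocket first, before the taller things go in round it, and let go of it there; then stand the smaller dropper bottle in the small round pocket and the two objective cases in the two large round pockets, one in each (either way round), all upright and right down on the pocket floors. The larger dropper bottle and the larger flat case do not belong to the set: leave them standing where they are.

Things in the scene. Friction and masses are not known exactly. Their poses are not given: they have to be found in the camera images.
- coverslips_mid (a point): cover-glass box: a small square box 35 x 35 x 21 mm high with a lid that does not come off; the smaller of the two flat boxes. Point at its centre, 10.5 mm above its underside; z up, x and y along its sides. Pinch it by the upper half across two sides, so that the fingers clear the 6 mm rim of its nest. 30 g
- oil_mid (a point): immersion-oil bottle: the smaller of the two dropper bottles, round, body 28 mm across, 70 mm tall with its narrow dropper cap, standing upright. Point on its axis 35 mm above its underside; z up. Grasp the body at or a little below the point
- case_a_mid (a point): objective case: an upright round canister 35 mm across (screw cap 37 mm), 62 mm tall; there are two of the same shape (the loose low black dust cap, 32 mm across and 15 mm high, is not one of them and stays out). Point on its axis 31 mm above its underside; z up. About 45 g
- case_b_mid (a point): the other objective case, same shape and size: 35 mm across (cap 37 mm), 62 mm tall. Point on its axis 31 mm above its underside; z up
- tall_bottle_mid (a point): stain bottle, a look-alike that stays: the larger dropper bottle, 33 mm across and 87 mm tall, upright. Point on its axis 43.5 mm above its underside
- filter_case_mid (a point): filter case, a look-alike that stays (as do the monitor behind, whose screen slants across the left back, and the clutter): the larger flat box, 50 x 48 x 26 mm. Point at its centre, 13 mm above its underside
- nest_square_floor (a point): nest for the cover-glass box: the block with the square pocket, 46 x 46 mm and 6 mm deep. One of four fixed 72 mm square plastic blocks, 13 mm thick, set side by side two by two (centres 76 mm apart) in a fixed white tray 166 mm square with a 10 mm rim; the block tops are 18 mm above the desk. The tray is turned by up to 0.3 rad, and the blocks swap corners; point at the centre of the pocket's floor, 12 mm above the desk; x and y along the pocket's sides
- nest_small_floor (a point): nest for the oil bottle: the block with the small round pocket, 40 mm across and 9 mm deep, in the same tray (block top 18 mm above the desk); point at the centre of its floor, 9 mm above the desk
- nest_large_a_floor (a point): nest for an objective case: one of the two blocks with a large round pocket, 52 mm across and 9 mm deep, in the same tray (block top 18 mm above the desk); point at the centre of its floor, 9 mm above the desk
- nest_large_b_floor (a point): the other nest for an objective case, alike: large round pocket 52 mm across and 9 mm deep; point at the centre of its floor, 9 mm above the desk
There are look-alikes about, which are no part of the job. What is shaped like the part that bears oil_mid but green is not meant.

How it is judged:
By the outcome, as a careful person would: the job done as asked, in the order asked, and still so for the second after the job is handed in, with the robot touching nothing.
It also fails if it takes over 141 s, if anything falls off the work surface, if the arm or the gripper's body presses on something with over 40 N, if the wrist force passes 120 N, or if a joint passes its speed limit or range.

## Working session

There is one attempt and no reset: what is moved stays moved. The work goes in short steps, Python scripts to look and compute and a tool call to move; the robot and the scene stay as the last step left them, time stands still between calls to the robot, and variables do not carry over. Pictures are saved under pics/ and viewed, at most 14 in all, crops included, and the job is handed in when it is done.

Besides the shell and the picture viewer there is one more tool, called in YAML: its name, and indented under it one key for each argument. carry_out: Moves the arm, as the interface text tells. Its arguments: {"type":"object","properties":{"targets":{"type":"array","items":{"type":"number"}},"newtons":{"type":"number"}},"required":["targets"]}

```bash
mkdir -p pics; python3 - <<'E'
from station import bot, imaging
import cv2,numpy as np,json
o=bot.get_obs();print({k:np.round(v,3).tolist() for k,v in o.items()},bot.grip_point_offset)
for n in ["scene","top"]:
    r=imaging.read_camera(n);print(n,{k:(np.round(v,4).tolist()) for k,v in r.items() if k!='frame'})
    cv2.imwrite(f"pics/{n}0.png",cv2.resize(r["frame"][:,:,::-1],(800,500),interpolation=cv2.INTER_CUBIC))
    np.save(f"pics/{n}0.npy",r["frame"])
r=imaging.read_camera("wrist");print({k:(np.round(v,4).tolist()) for k,v in r.items() if k!='frame'})
E
```

```text
{'t': 0.0, 'q': [1.138, 0.478, 0.022, 1.556, -0.011, 1.109, -0.083], 'joint_vel': [0.001, 0.002, -0.002, -0.001, 0.001, 0.0, 0.001], 'joint_torque': [0.001, -59.646, 1.608, -28.12, 0.012, 0.009, -0.0], 'eef_pos': [0.215, -0.639, 0.23], 'tool_rot': [-0.001, 0.987, 0.162, -0.0], 'contact_force': [0.534, -0.21, 0.437], 'torque': [0.059, 0.007, -0.002], 'grasp_force': 0.0, 'gripper_width': 0.995} 0.0187
scene {'fov_y': 45.5449, 'cx': 312.6455, 'cy': 196.3622, 'pose': [[-0.8295, 0.3523, -0.4334, 0.0638], [-0.5586, -0.5223, 0.6444, 0.7768], [0.0007, 0.7766, 0.6301, 0.7401], [0.0, 0.0, 0.0, 1.0]]}
top {'fov_y': 54.1944, 'cx': 323.9726, 'cy': 197.03, 'pose': [[0.0061, 0.9928, -0.1192, 0.4398], [-0.9999, 0.0071, 0.0085, 0.0937], [0.0093, 0.1192, 0.9928, 0.9081], [0.0, 0.0, 0.0, 1.0]]}
{'fov_y': 58.6695, 'cx': 320.5249, 'cy': 191.4285, 'tool_from_camera': [[-0.0003, 0.9611, 0.2761, 0.07], [1.0, 0.0002, 0.0005, 0.0003], [0.0004, 0.2761, -0.9611, -0.1432], [0.0, 0.0, 0.0, 1.0]]}
```

View pics/top0.png

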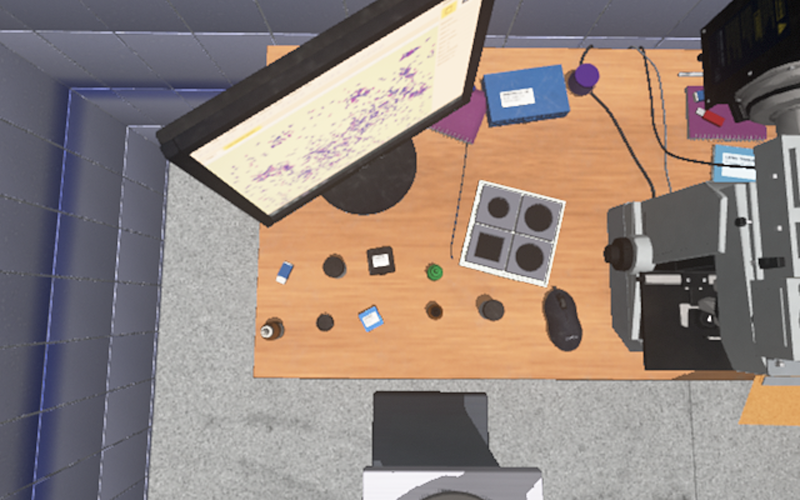

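View pics/scene0.png

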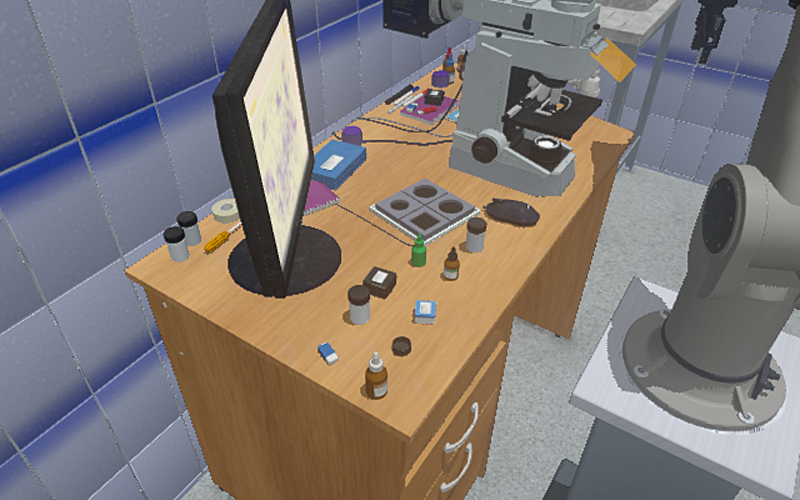

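```bash
python3 - <<'E'
import cv2,numpy as np
for n,(x0,x1,y0,y1) in {"top":(200,460,140,285),"scene":(235,415,140,330)}.items():
    f=np.load(f"pics/{n}0.npy")[y0:y1,x0:x1,::-1]
    cv2.imwrite(f"pics/{n}c.png",cv2.resize(f,None,fx=3,fy=3,interpolation=cv2.INTER_CUBIC))
E
```

```text
(no output)
```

View pics/topc.png

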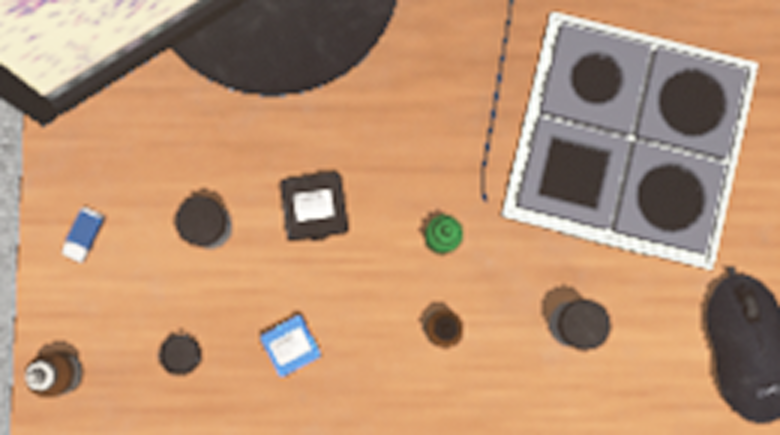

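View pics/scenec.png

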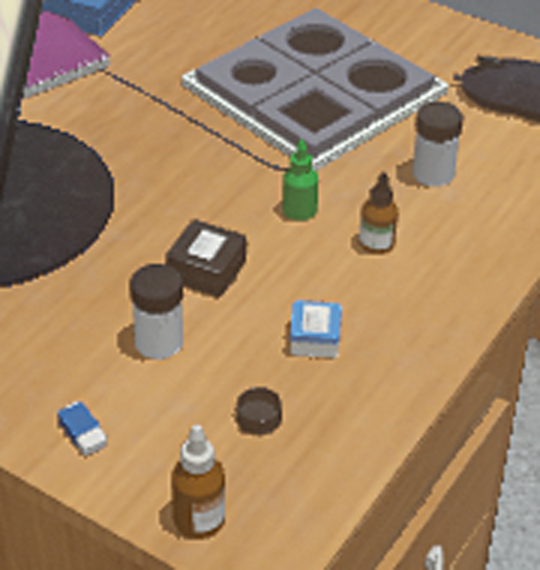

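```bash
cat > h.py <<'E'
import numpy as np
from scipy.spatial.transform import Rotation as R
def ray(r,u,v,z,T=None):
    T=r["pose"] if T is None else T
    f=200/np.tan(np.radians(r["fov_y"])/2)
    d=T[:3,:3]@np.array([(u-r["cx"])/f,-(v-r["cy"])/f,-1]);p=T[:3,3]
    return (p+d*(z-p[2])/d[2])
def wristT(o,r):
    T=np.eye(4);q=o["tool_rot"];T[:3,:3]=R.from_quat([q[1],q[2],q[3],q[0]]).as_matrix();T[:3,3]=o["eef_pos"]
    return T@r["tool_from_camera"]
E
python3 - <<'E'
from h import *
from station import imaging,bot
r=imaging.read_camera("top");s=imaging.read_camera("scene")
P=dict(caseA=(202,218,.062),caseB=(584,324,.062),oil=(446,327,.07),green=(447,231,.07),box=(290,344,.021),filt=(314,205,.026),tall=(40,376,.087),dust=(181,353,.015),
t1=(555,13,.01),t2=(757,64,.01),t3=(712,268,.01),t4=(503,213,.01),small=(597,77,.016),L1=(692,101,.016),L2=(671,196,.016),sq=(574,172,.016),b1=(292,312,.021),b2=(322,352,.021),b3=(288,376,.021),b4=(260,343,.021))
for k,(u,v,z) in P.items(): print(k,np.round(ray(r,200+(u+.5)/3-.5,140+(v+.5)/3-.5,z)*1e3,0)[:2])
print('scene')
S=dict(caseA=(157,282,.062),caseB=(439,117,.062),oil=(382,176,.07),box=(316,318,.021),small=(254,71,.016),L1=(316,39,.016),L2=(378,75,.016),sq=(316,110,.014),filt=(208,243,.026))
for k,(u,v,z) in S.items(): print(k,np.round(ray(s,235+(u+.5)/3-.5,140+(v+.5)/3-.5,z)*1e3,0)[:2])
E
```

```text
caseA [507. 210.]
caseB [433. -65.]
oil [430.  34.]
green [498.  33.]
box [416. 147.]
filt [520. 130.]
tall [395. 315.]
dust [409. 230.]
t1 [675. -56.]
t2 [ 635. -214.]
t3 [ 476. -174.]
t4 [517. -14.]
small [622. -87.]
L1 [ 604. -161.]
L2 [ 530. -142.]
sq [548. -68.]
b1 [440. 146.]
b2 [411. 123.]
b3 [393. 149.]
b4 [417. 170.]
scene
caseA [506. 214.]
caseB [433. -62.]
oil [430.  36.]
box [417. 147.]
small [624. -88.]
L1 [ 606. -162.]
L2 [ 531. -144.]
sq [551. -72.]
filt [523. 129.]
```

```bash
python3 - <<'E'
from h import *
from station import imaging,bot
r=imaging.read_camera("top");s=imaging.read_camera("scene")
for z in (0,.05,.1,.15,.2,.25): print(z,[np.round(ray(r,u*.8,v*.8,z)*1e3)[:2].tolist() for u,v in((641,352),(643,370),(735,370),(610,260),(753,378),(253,378))],[np.round(ray(s,u*.8,v*.8,z)*1e3)[:2].tolist() for u,v in((567,193),(546,128),(603,97))])
E
```

```text
0 [[357.0, -348.0], [325.0, -350.0], [325.0, -519.0], [526.0, -298.0], [311.0, -551.0], [307.0, 359.0]] [[352.0, -351.0], [509.0, -610.0], [447.0, -875.0]]
0.05 [[361.0, -324.0], [331.0, -325.0], [332.0, -485.0], [521.0, -277.0], [318.0, -515.0], [314.0, 345.0]] [[333.0, -275.0], [479.0, -516.0], [421.0, -763.0]]
0.1 [[366.0, -299.0], [337.0, -301.0], [338.0, -451.0], [516.0, -255.0], [325.0, -480.0], [322.0, 330.0]] [[313.0, -199.0], [449.0, -422.0], [395.0, -652.0]]
0.15 [[371.0, -275.0], [344.0, -277.0], [344.0, -418.0], [512.0, -234.0], [333.0, -444.0], [329.0, 315.0]] [[294.0, -123.0], [419.0, -329.0], [369.0, -540.0]]
0.2 [[375.0, -251.0], [350.0, -252.0], [351.0, -384.0], [507.0, -212.0], [340.0, -409.0], [336.0, 301.0]] [[274.0, -46.0], [389.0, -235.0], [343.0, -429.0]]
0.25 [[380.0, -226.0], [356.0, -228.0], [357.0, -350.0], [502.0, -190.0], [347.0, -373.0], [344.0, 286.0]] [[255.0, 30.0], [359.0, -141.0], [317.0, -317.0]]
```

```bash
python3 - <<'E'
import cv2,numpy as np
a=np.load("pics/top0.npy")[130:330,470:640,::-1];b=np.load("pics/scene0.npy")[0:200,330:530,::-1]
cv2.imwrite("pics/scope.png",cv2.resize(np.hstack([a,b]),None,fx=2.1,fy=2.1,interpolation=cv2.INTER_CUBIC))
E
```

```text
(no output)
```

View pics/scope.png

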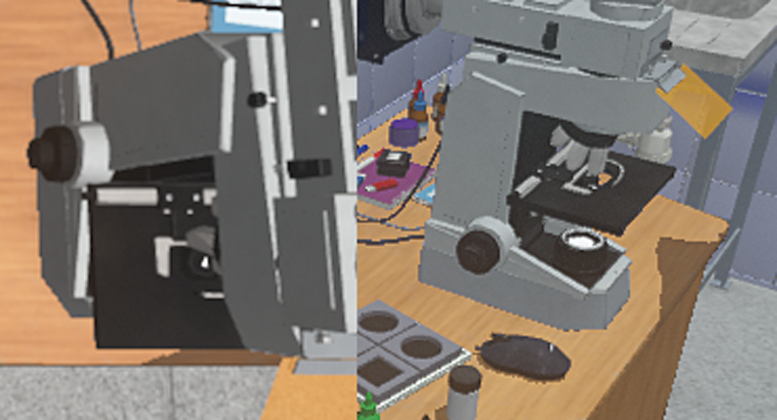

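```bash
python3 - <<'E'
from h import *
from station import imaging,bot
r=imaging.read_camera("top");s=imaging.read_camera("scene")
def tri(a,b):
    f=lambda c,u,v:(c["pose"][:3,3],ray(c,u,v,0)-c["pose"][:3,3])
    (p,d),(q,e)=f(r,*a),f(s,*b)
    t=np.linalg.lstsq(np.c_[d,-e],q-p,rcond=None)[0];print(np.round((p+t[0]*d)*1e3),np.round((q+t[1]*e)*1e3))
tri((516,295),(456,111)) # stage corner
tri((506,280),(450.5,155)) # base corner
E
```

```text
[ 349. -268.  174.] [ 348. -268.  174.]
[ 361. -330.    6.] [ 355. -332.    8.]
```

carry_out:
  targets: [255,-8,24,0,0,255,-8,24,0,0,255,-8,24,0,0,255,-8,24,0,0,255,-8,24,0,0,255,-8,24,0,0,255,-8,24,0,0,255,-8,24,0,0,255,-8,24,0,0,255,-8,24,0,0,255,-8,24,0,0,255,-8,24,0,0]
  newtons: 40

```text
t: 1.65
eef_pos: [0.1191, -0.3508, 0.2315]
tool_rot: [0.0, 0.987, 0.162, 0.0]
contact_force: [-0.6, 0.1, 0.9]
gripper_width: -0.0
grasp_force: 0.0
```

```bash
python3 - <<'E'
from station import bot
import numpy as np
o=bot.get_obs();print(np.round(o["q"],4),o["eef_pos"],np.hypot(*o["eef_pos"][:2]))
E
```

```text
[ 1.1092e+00 -4.0000e-02 -3.3600e-02  2.2190e+00 -1.6000e-03  9.6200e-01
 -1.6940e-01] [ 0.11909114 -0.35082996  0.23145328] 0.37049204964065063
```

```bash
python3 - <<'E'
from h import *
from station import imaging,bot
r=imaging.read_camera("top");s=imaging.read_camera("scene")
def tri(a,b):
    f=lambda c,u,v:(c["pose"][:3,3],ray(c,u,v,0)-c["pose"][:3,3])
    (p,d),(q,e)=f(r,*a),f(s,*b)
    t=np.linalg.lstsq(np.c_[d,-e],q-p,rcond=None)[0];print(np.round((p+t[0]*d)*1e3),np.round((q+t[1]*e)*1e3))
tri((613,311),(491,48)) # tag
tri((592,333),(498,65)) # tag tip
tri((618,290),(470,35)) # head
E
```

```text
[ 341. -355.  298.] [ 324. -361.  306.]
[ 303. -336.  275.] [ 294. -339.  279.]
[ 376. -340.  331.] [ 374. -341.  333.]
```

carry_out:
  targets: [255,12,22,0,3,255,13,21,0,3,255,26,15,0,5,255,25,14,0,5,255,23,19,0,5,255,22,20,0,5]

```text
t: 2.35
eef_pos: [0.2421, -0.2406, 0.2318]
tool_rot: [0.001, 0.925, 0.381, 0.0]
contact_force: [-0.1, -0.0, -0.0]
gripper_width: 0.001
grasp_force: 0.0
```

carry_out:
  targets: [255,19,22,0,5,255,18,23,0,5,255,15,25,0,5,255,14,26,0,5,255,10,28,0,5,255,10,28,0,5,255,6,29,0,5,255,5,29,0,5,0,13,30,-5,7.5,0,13,30,-5,7.5,0,13,30,-5,7.5,0,13,30,-5,7.5,0,13,29,-5,7.5,0,12,28,-5,7.5,0,0,0,0,0]

```text
t: 3.85
eef_pos: [0.4161, 0.1506, 0.2015]
tool_rot: [-0.001, 0.422, 0.906, 0.002]
contact_force: [-0.2, 0.7, 0.0]
gripper_width: 0.998
grasp_force: 0.0
```

```bash
cat > look.py <<'E'
import sys,cv2
from h import *
from station import bot,imaging
def look(name):
    o=bot.get_obs();r=imaging.read_camera("wrist");T=wristT(o,r)
    np.savez(f"pics/{name}.npz",T=T,fov_y=r["fov_y"],cx=r["cx"],cy=r["cy"])
    cv2.imwrite(f"pics/{name}.png",cv2.resize(r["frame"][:,:,::-1],(800,500),interpolation=cv2.INTER_CUBIC))
    x=T[:3,:3]; q=o["tool_rot"];print(np.round(o["eef_pos"]*1e3 if hasattr(o["eef_pos"],'shape') else np.array(o["eef_pos"])*1e3,1),"tool y yaw",round(np.degrees(2*np.arctan2(q[2],q[1]))-90,1),"q7",round(o["q"][6],2))
def px(name,pts):
    r=dict(np.load(f"pics/{name}.npz"))
    for u,v,z in pts: print((u,v,z),np.round(ray(r,(u+.5)*.8-.5,(v+.5)*.8-.5,z/1e3,r["T"])[:2]*1e3,1))
if __name__=="__main__": look(sys.argv[1])
E
python3 look.py w1
```

```text
[416.1 150.6 201.5] tool y yaw 40.0 q7 0.03
```

View pics/w1.png

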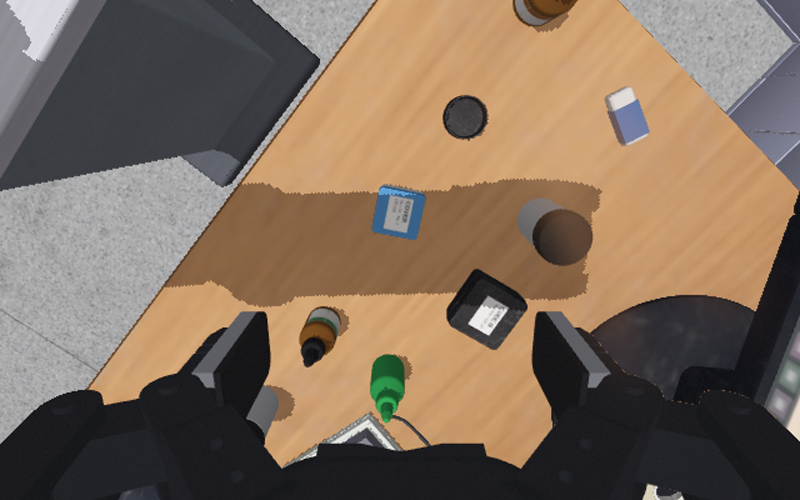

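```bash
python3 - <<'E'
from look import px
px("w1",[(381,194,21),(424,200,21),(416,240,21),(372,235,21),(398.5,217,21),(562,238,62),(314,355,70)])
E
```

```text
(381, 194, 21) [397.4 151. ]
(424, 200, 21) [424.5 168. ]
(416, 240, 21) [439.9 140.8]
(372, 235, 21) [412.  122.5]
(398.5, 217, 21) [418.3 146. ]
(562, 238, 62) [504.3 211.8]
(314, 355, 70) [429.2  42. ]
```

carry_out:
  targets: [0,1.5,-4.3,-30,-8,0,0,0,-40,0,0,0,0,-40,0,0,0,0,-40,0,0,0,0,-25,0,0,0,0,-12,0,0,0,0,-7,0,0,0,0,0,0]

```text
t: 4.7
eef_pos: [0.4163, 0.1417, 0.0075]
tool_rot: [0.0, 0.488, 0.873, -0.0]
contact_force: [-0.8, -0.4, -0.6]
gripper_width: 0.995
grasp_force: 0.0
```

carry_out:
  targets: [0,1,4.5,0,0,0,0,0,0,0,255,0,0,0,0,255,0,0,0,0,255,0,0,0,0,255,0,0,0,0,255,0,0,0,0,255,0,0,0,0,255,0,0,0,0]
  newtons: 30

```text
t: 5.6
eef_pos: [0.417, 0.1464, 0.0077]
tool_rot: [0.0, 0.488, 0.873, -0.0]
contact_force: [0.6, -0.4, 6.6]
gripper_width: 0.409
grasp_force: 28.9
```

carry_out:
  targets: [255,0,0,5,0,255,0,0,15,0,255,0,0,40,0,255,0,0,45,0,255,0,0,45,0,255,16,-27,0,-5.8,255,16,-27,0,-5.8,255,16,-27,0,-5.8,255,16,-27,0,-5.8,255,16,-27,0,-5.7,255,16,-27,0,-5.7,255,16,-27,0,-5.7,255,16,-27,0,-5.7,255,0,0,0,0,255,0,0,0,0]

```text
t: 7.1
eef_pos: [0.5446, -0.0697, 0.1571]
tool_rot: [-0.0, 0.79, 0.613, -0.0]
contact_force: [-0.5, 0.4, -0.3]
gripper_width: 0.404
grasp_force: 29.8
```

```bash
python3 look.py w2
```

```text
[544.6 -69.7 157.1] tool y yaw -14.4 q7 -0.46
```

View pics/w2.png

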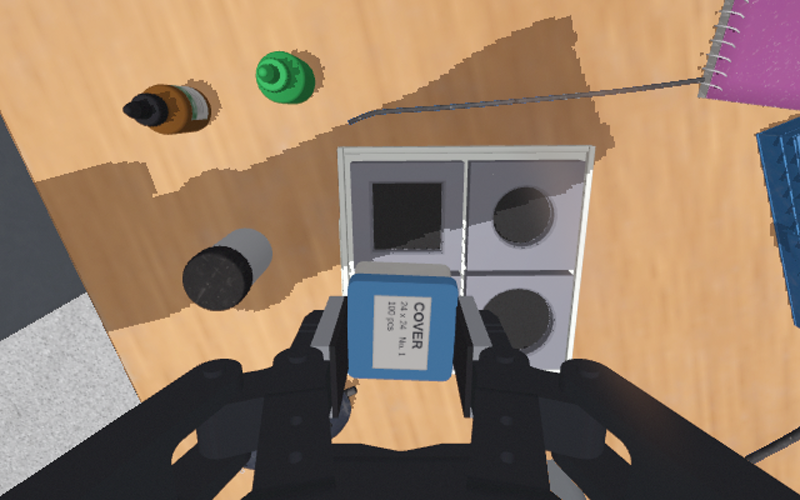

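```bash
python3 - <<'E'
from look import px
px("w2",[(406.5,216,17),(523.5,215.5,16),(519,320,16),(402,329,172),(218,278,62),(145,110,70)])
E
```

```text
(406.5, 216, 17) [549.3 -66.3]
(523.5, 215.5, 16) [623.5 -85.2]
(519, 320, 16) [ 607.2 -158.5]
(402, 329, 172) [546.  -66.7]
(218, 278, 62) [438.  -64.5]
(145, 110, 70) [439.   30.4]
```

carry_out:
  targets: [255,4,1,-30,0,255,0,0,-40,0,255,0,0,-35,0,255,0,0,-15,0,255,0,0,-8,0,255,0,0,-4,0,255,0,0,-3,0,255,0,0,-1,0,255,0,0,0,0,255,0,0,0,0]

```text
t: 8.15
eef_pos: [0.5494, -0.0686, 0.022]
tool_rot: [0.0, 0.79, 0.613, 0.0]
contact_force: [0.8, -0.3, 0.8]
gripper_width: 0.41
grasp_force: 29.8
```

carry_out:
  targets: [255,0,0,-1,0,255,0,0,-1,0,255,0,0,0,0,255,0,0,0,0]

```text
t: 8.55
eef_pos: [0.5492, -0.0686, 0.0198]
tool_rot: [0.0, 0.79, 0.613, 0.0]
contact_force: [-2.1, -0.0, 5.6]
gripper_width: 0.408
grasp_force: 30.3
```

carry_out:
  targets: [150,0,0,0,0,120,0,0,0,0,80,0,0,0,0,0,0,0,5,0,0,0,0,15,0,0,0,0,40,0,0,0,0,45,0,0,0,0,45,0,0,-15,13,0,-5.7,0,-15,13,0,-5.7,0,-15,13,0,-5.7,0,-15,13,0,-5.6,0,-15,13,0,-5.6,0,-15,13,0,-5.6,0,-15,13,0,-5.6,0,-15,13,0,-5.6,0,0,0,0,0,0,0,0,0,0]

```text
t: 10.35
eef_pos: [0.4293, 0.0355, 0.1702]
tool_rot: [0.0, 0.964, 0.264, 0.001]
contact_force: [0.6, -0.2, 0.8]
gripper_width: 1.001
grasp_force: 0.0
```

```bash
python3 look.py w3
```

```text
[429.3  35.5 170.2] tool y yaw -59.3 q7 -1.38
```

View pics/w3.png

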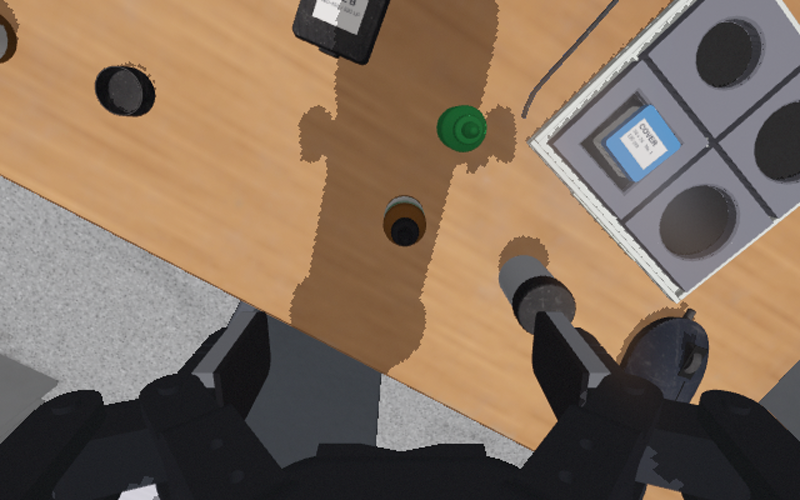

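```bash
python3 - <<'E'
from look import px
px("w3",[(405,232,70),(405,221,45),(405,209,10),(545,298,62),(641,145,33),(728,53,16),(696,221,16)])
E
```

```text
(405, 232, 70) [434.6  35.6]
(405, 221, 45) [435.   35.6]
(405, 209, 10) [435.3  35.4]
(545, 298, 62) [440.5 -60.5]
(641, 145, 33) [548.5 -66.9]
(728, 53, 16) [623.6 -86. ]
(696, 221, 16) [ 531.1 -140.4]
```

carry_out:
  targets: [0,4.5,0,-30,0,0,0,0,-40,0,0,0,0,-40,0,0,0,0,-30,0,0,0,0,-12,0,0,0,0,-5,0,0,0,0,0,0,255,0,0,0,0,255,0,0,0,0,255,0,0,0,0,255,0,0,0,0,255,0,0,0,0,255,0,0,0,0,255,0,0,0,0,255,0,0,0,0]

```text
t: 11.9
eef_pos: [0.4338, 0.0354, 0.013]
tool_rot: [0.0, 0.965, 0.263, 0.0]
contact_force: [-0.4, 0.5, 7.3]
gripper_width: 0.309
grasp_force: 29.0
```

carry_out:
  targets: [255,0,0,5,0,255,0,0,15,0,255,0,0,40,0,255,0,0,40,0,255,0,0,25,0,255,26,-17,0,0,255,27,-17,0,0,255,27,-17,0,0,255,27,-17,0,0,255,27,-17,0,0,255,27,-17,0,0,255,27,-19,0,0,255,0,0,0,0,255,0,0,0,0]

```text
t: 13.3
eef_pos: [0.621, -0.0858, 0.1369]
tool_rot: [-0.0, 0.965, 0.263, -0.0]
contact_force: [-0.5, 0.4, -0.8]
gripper_width: 0.31
grasp_force: 29.8
```

```bash
python3 look.py w4
```

```text
[621.  -85.8 136.9] tool y yaw -59.5 q7 -1.19
```

View pics/w4.png

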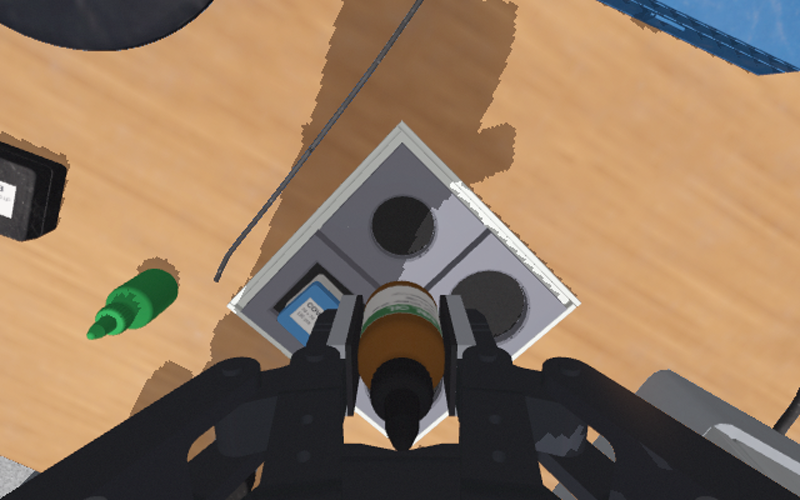

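```bash
python3 - <<'E'
from look import px
px("w4",[(404,226,16),(490,305,16),(401,376,194),(401,330,169),(318,310,33)])
E
```

```text
(404, 226, 16) [624.3 -86.2]
(490, 305, 16) [ 607.1 -160.7]
(401, 376, 194) [633.2 -79. ]
(401, 330, 169) [631.6 -79.9]
(318, 310, 33) [556.4 -65.7]
```

```bash
python3 - <<'E'
from look import px
px("w4",[(403,445,194),(401,378,169),(401,300,126)])
E
```

```text
(403, 445, 194) [617.7 -88.7]
(401, 378, 169) [618.6 -87.6]
(401, 300, 126) [623.  -84.9]
```

carry_out:
  targets: [255,3.5,0,-30,0,255,0,0,-40,0,255,0,0,-20,0,255,0,0,-12,0,255,0,0,-6,0,255,0,0,-4,0,255,0,0,-2,0,255,0,0,-1,0,255,0,0,0,0,255,0,0,0,0]

```text
t: 14.35
eef_pos: [0.6252, -0.0856, 0.0229]
tool_rot: [0.0, 0.965, 0.263, 0.0]
contact_force: [0.1, -0.1, -0.3]
gripper_width: 0.31
grasp_force: 29.9
```

carry_out:
  targets: [255,0,0,-1,0,255,0,0,-0.5,0,255,0,0,0,0,255,0,0,0,0]

```text
t: 14.75
eef_pos: [0.6254, -0.0856, 0.0221]
tool_rot: [0.0, 0.965, 0.263, 0.0]
contact_force: [-2.9, -0.4, 7.5]
gripper_width: 0.308
grasp_force: 30.7
```

carry_out:
  targets: [170,0,0,0,0,140,0,0,0,0,100,0,0,0,0,0,0,0,5,0,0,0,0,15,0,0,0,0,40,0,0,0,0,40,0,0,0,0,40,0,0,-27,3,0,0,0,-27,3,0,0,0,-27,3,0,0,0,-27,3,0,0,0,-27,3,0,0,0,-27,4,0,0,0,-27,4,0,0,0,0,0,0,0,0,0,0,0,0]

```text
t: 16.45
eef_pos: [0.4363, -0.0626, 0.162]
tool_rot: [0.001, 0.965, 0.263, 0.001]
contact_force: [-0.4, -0.3, 0.3]
gripper_width: 0.994
grasp_force: 0.0
```

```bash
python3 look.py w5
```

```text
[436.3 -62.6 162. ] tool y yaw -59.5 q7 -1.16
```

View pics/w5.png

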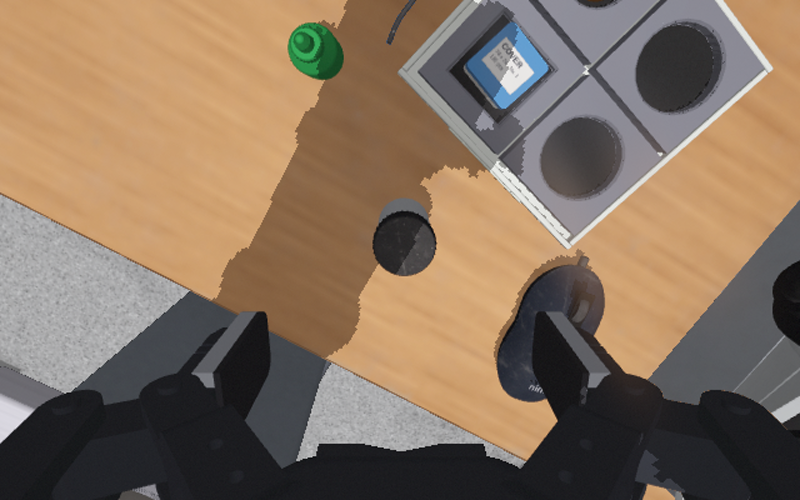

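```bash
python3 - <<'E'
from look import px
px("w5",[(405,244,62),(403,214,5),(581,157,16),(678,67,16)])
E
```

```text
(405, 244, 62) [435.6 -66.2]
(403, 214, 5) [439.3 -63.1]
(581, 157, 16) [ 531.6 -141.3]
(678, 67, 16) [ 605.3 -159.6]
```

carry_out:
  targets: [0,0,-2.5,-30,0,0,0,0,-40,0,0,0,0,-40,0,0,0,0,-25,0,0,0,0,-10,0,0,0,0,-4,0,0,0,0,0,0,255,0,0,0,0,255,0,0,0,0,255,0,0,0,0,255,0,0,0,0,255,0,0,0,0,255,0,0,0,0,255,0,0,0,0]
  newtons: 35

```text
t: 17.9
eef_pos: [0.4365, -0.0652, 0.0126]
tool_rot: [0.0, 0.965, 0.263, 0.001]
contact_force: [-1.5, 1.0, 7.8]
gripper_width: 0.419
grasp_force: 34.0
```

carry_out:
  targets: [255,0,0,5,0,255,0,0,15,0,255,0,0,40,0,255,0,0,40,0,255,19,-15,0,0,255,19,-15,0,0,255,19,-15,0,0,255,19,-16,0,0,255,18,-16,0,0,255,0,0,0,0,255,0,0,0,0,255,0,0,-30,0,255,0,0,-30,0,255,0,0,-15,0,255,0,0,-8,0,255,0,0,-4,0,255,0,0,-2,0,255,0,0,0,0,255,0,0,0,0]

```text
t: 19.8
eef_pos: [0.5305, -0.1422, 0.0236]
tool_rot: [0.0, 0.965, 0.263, 0.001]
contact_force: [-0.2, 0.2, -1.4]
gripper_width: 0.42
grasp_force: 35.1
```

carry_out:
  targets: [255,0,0,-1,0,255,0,0,-1,0,255,0,0,-0.5,0,255,0,0,0,0,255,0,0,0,0]

```text
t: 20.3
eef_pos: [0.5305, -0.1422, 0.0216]
tool_rot: [0.001, 0.965, 0.263, 0.0]
contact_force: [-3.1, 1.3, 10.5]
gripper_width: 0.415
grasp_force: 34.9
```

```bash
python3 - <<'E'
from h import *
from station import imaging,bot
r=imaging.read_camera("top");s=imaging.read_camera("scene")
def tri(a,b):
    f=lambda c,u,v:(c["pose"][:3,3],ray(c,u*.8,v*.8,0)-c["pose"][:3,3])
    (p,d),(q,e)=f(r,*a),f(s,*b)
    t=np.linalg.lstsq(np.c_[d,-e],q-p,rcond=None)[0];print(np.round((p+t[0]*d)*1e3),np.round((q+t[1]*e)*1e3))
tri((270,225),(280,292));tri((270,225),(222,95));tri((160,135),(222,95));tri((270,225),(288,2));tri((345,175),(280,292))
E
```

```text
[571. 312. 102.] [579. 317. 105.]
[525. 236. 383.] [619. 324. 422.]
[608. 337. 431.] [606. 335. 430.]
[506. 204. 502.] [563. 249. 523.]
[697. 206. -47.] [701. 209. -45.]
```

carry_out:
  targets: [140,0,0,0,0,110,0,0,0,0,60,0,0,0,0,0,0,0,5,0,0,0,0,15,0,0,0,0,40,0,0,0,0,40,0,0,0,0,40,0,0,-2,29,0,7.5,0,-2,29,0,7.5,0,-2,29,0,7.5,0,-2,29,0,7.5,0,-2,29,0,7.5,0,-2,29,0,7.5,0,-2,29,0,7.5,0,-2,30,0,7.5,0,-2,30,0,7.5,0,-2,30,0,7.5,0,-2,30,0,7.5,0,-2,30,0,7.5]

```text
t: 22.4
eef_pos: [0.5059, 0.212, 0.1616]
tool_rot: [0.001, 0.494, 0.869, 0.0]
contact_force: [1.5, 0.4, -0.0]
gripper_width: 1.0
grasp_force: 0.0
```

carry_out:
  targets: [0,0,0,0,0,0,0,0,0,0]

```text
t: 22.6
eef_pos: [0.5058, 0.2114, 0.1611]
tool_rot: [0.0, 0.496, 0.868, 0.0]
contact_force: [-1.1, -0.4, -0.3]
gripper_width: 1.001
grasp_force: 0.0
```

```bash
python3 look.py w6
```

```text
[505.8 211.4 161.1] tool y yaw 30.5 q7 -0.35
```

View pics/w6.png

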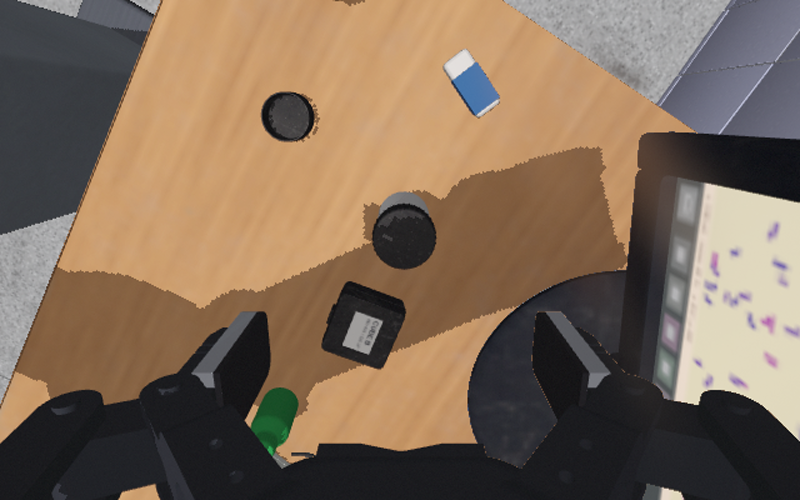

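```bash
python3 - <<'E'
from look import px
px("w6",[(404,237,62),(403,207,5)])
E
```

```text
(404, 237, 62) [506.5 213.8]
(403, 207, 5) [503.5 218.2]
```

carry_out:
  targets: [0,0,2.5,-30,0,0,0,0,-40,0,0,0,0,-40,0,0,0,0,-25,0,0,0,0,-10,0,0,0,0,-3.5,0,0,0,0,0,0,255,0,0,0,0,255,0,0,0,0,255,0,0,0,0,255,0,0,0,0,255,0,0,0,0,255,0,0,0,0,255,0,0,0,0]

```text
t: 24.05
eef_pos: [0.5064, 0.2137, 0.0126]
tool_rot: [0.0, 0.496, 0.868, 0.0]
contact_force: [-0.7, -1.0, 6.0]
gripper_width: 0.414
grasp_force: 34.2
```

carry_out:
  targets: [255,0,0,5,0,255,0,0,15,0,255,0,0,40,0,255,0,0,40,0,255,0,0,40,0,255,8,-29,0,0,255,8,-29,0,0,255,8,-29,0,0,255,8,-29,0,0,255,8,-29,0,0,255,8,-29,0,0,255,8,-29,0,0,255,8,-29,0,0,255,8,-29,0,0,255,8,-29,0,0,255,8,-29,0,0,255,8,-29,0,0,255,3,-26,0,0,255,0,0,0,0,255,0,0,0,0]

```text
t: 26.05
eef_pos: [0.6047, -0.1609, 0.1524]
tool_rot: [-0.0, 0.497, 0.868, 0.0]
contact_force: [-0.2, 0.8, -0.3]
gripper_width: 0.414
grasp_force: 35.1
```

```bash
python3 look.py w7
```

```text
[ 604.7 -160.9  152.4] tool y yaw 30.4 q7 0.32
```

View pics/w7.png

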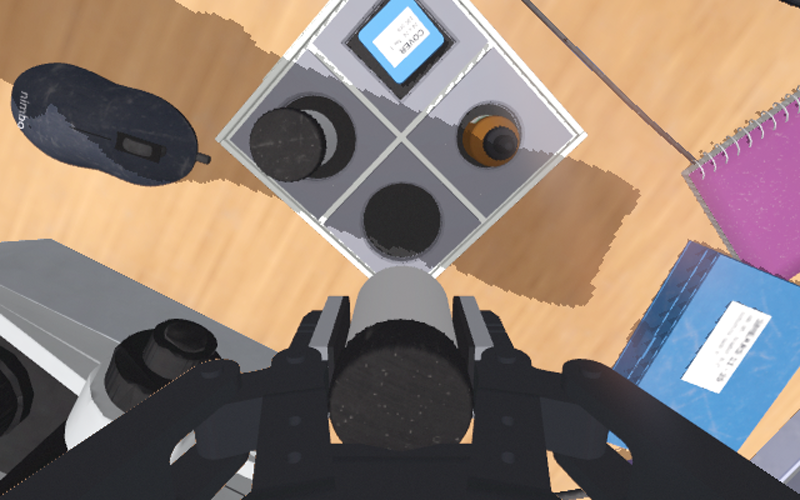

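```bash
python3 - <<'E'
from look import px
px("w7",[(402,221,16),(401,385,201),(160,345,60),(175,330,100),(400,305,146)])
E
```

```text
(402, 221, 16) [ 604.3 -158.7]
(401, 385, 201) [ 601.9 -156. ]
(160, 345, 60) [ 513.7 -286.9]
(175, 330, 100) [ 526.4 -244. ]
(400, 305, 146) [ 603.5 -159.3]
```

carry_out:
  targets: [255,1,1,-30,0,255,0,0,-40,0,255,0,0,-30,0,255,0,0,-15,0,255,0,0,-8,0,255,0,0,-4,0,255,0,0,-2,0,255,0,0,-1,0,255,0,0,-0.5,0,255,0,0,-0.5,0,255,0,0,0,0,255,0,0,0,0]

```text
t: 27.3
eef_pos: [0.6065, -0.1597, 0.0216]
tool_rot: [0.001, 0.496, 0.868, 0.0]
contact_force: [-0.8, -0.2, 4.9]
gripper_width: 0.414
grasp_force: 35.0
```

Seated. Release, raise, back off, look from the fixed cameras.

carry_out:
  targets: [140,0,0,0,0,110,0,0,0,0,60,0,0,0,0,60,0,0,0,0,60,0,0,5,0,60,0,0,15,0,60,0,0,40,0,60,0,0,40,0,60,0,0,40,0,60,0,0,40,0,60,-20,30,0,0,60,-20,30,0,0,60,-20,30,0,0,60,-20,30,0,0,60,-20,30,0,0,60,-20,30,0,0,60,-20,30,0,0,60,-20,30,0,0,60,0,0,0,0,60,0,0,0,0]

```text
t: 29.3
eef_pos: [0.4459, 0.081, 0.2018]
tool_rot: [0.001, 0.495, 0.869, -0.0]
contact_force: [0.4, -0.1, 0.3]
gripper_width: 0.759
grasp_force: 0.0
```

```bash
python3 - <<'E'
from station import imaging
import cv2,numpy as np
a=imaging.read_camera("top")["frame"][130:290,200:470,::-1];b=imaging.read_camera("scene")["frame"][130:290,235:450,::-1]
cv2.imwrite("pics/end.png",cv2.resize(np.hstack([a,b]),None,fx=1.64,fy=1.64,interpolation=cv2.INTER_CUBIC))
E
```

```text
(no output)
```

View pics/end.png

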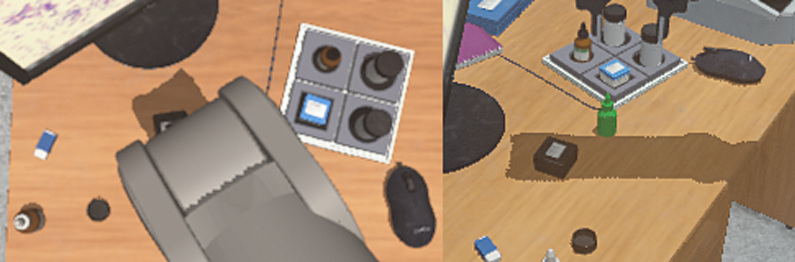

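All four items stand upright in their pockets, and the look-alikes are where they were.

```bash
python3 -c "
from station import bot
print(bot.hand_in())"
```

```text
the job is handed in; nothing more can be done
None
```

The caddy is packed and handed in at about 29 s: the cover-glass box went in first, then the oil bottle and both objective cases, all upright on their pocket floors, with the look-alikes left untouched.

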